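# Hook the lapping jig's spring onto its adjustable anchor pin with the spring puller

### The job

Pick up the spring puller, catch the eye at the loose end of the lapping jig's spring with it, stretch the spring past the anchor pin (not more than about 2 cm past it) and hook its end over the pin, wherever in its slot the pin is clamped, so that it stays there under tension. Then free the puller and lay it back down on the wooden bench, clear of the jig. Keep the gripper off the spring's end and leave the loose parts on the bench where they are.

Things in the scene. Friction and masses are not known exactly. Their poses are not given: they have to be found in the camera images.
- jig: Lapping jig, fixed: grey base 330 x 90 x 14 mm. Origin at bench height below the middle of the anchor pin's slot; x runs from the spring's root to the pin and on outwards (the way the spring is stretched), y across, z up. Base from x = -310 to +23 mm, nothing beyond. At its -x end a lapping disc 116 mm across and a pressure arm with black button, up to 82 mm high.
- slot_middle (a point): Middle of the anchor slot, 55 mm above the bench. The anchor pin, a plain steel cross-pin of 10 mm diameter, lies level along the jig's y at this height, clamped anywhere from 10 mm nearer the root to 10 mm further out along the jig's x; poses do not tell where: look or feel. It spans two upright steel cheeks (53 mm apart inside, 46 mm long along x, tops 66 mm above the bench).
- spring_root (a point): Fixed end of the steel extension spring (coils 22 mm across), 165 mm from the slot's middle on its -x side, 55 mm above the bench. There the spring swivels up to 0.06 rad to either side (light friction keeps it) and tips easily (0.5 N m/rad); left alone it slopes up about 0.15 rad. Stiffness 220 N/m; hooked on, it is stretched 25 to 45 mm (5 to 10 N).
- spring_end: Loose end of the spring, 5 mm steel wire, an upright hook open downwards. Origin: where the pin's axis sits in the hooked throat, 130 mm from the root unstretched; x outwards along the spring, y across, z up. Wire centre line (x, z mm): (-24, 0), (-18, 8.5), (4, 8.5), (8.5, 1), (4.5, -9). Never take the origin more than 34 mm past the slot's middle.
- hook_tip (a point): Tip of the hook's bill, x = 4.5, z = -9 mm in the spring end's frame. To hook, carry it over the pin (13 mm or more above the pin's axis) until the spring end's origin is 4 to 13 mm past the pin along the jig's x, lower until the origin is level with the pin, then ease back: the bill leans under the pin and the spring's pull keeps it there.
- spring_eye (a point): Middle of the pull eye beyond the hook on the spring end: level closed loop of 5 mm wire, clear opening about 22 mm along x and 20 mm across y, at x = 23, z = 8.5 mm in the spring end's frame. The outer wire, on which the puller pulls, is centred 15 mm further out along x, a straight piece 14 mm long.
- puller: Spring puller, about 160 g, lying on its handle's underside: brown wooden block 100 (x) x 24 (y) x 36 (z) mm. Origin: middle of the underside, z up. A 6 mm steel shank runs from the handle along -x, 26 mm above the underside, to x = -118 mm, then bends down into a bill leaning back to the handle. Pulled to +x in the eye, it draws the outer wire up under the shank.
- puller_tip (a point): Lower end of the puller's bill (centre of its 6 mm round end): x = -112, z = +8 mm in the puller's frame, 18 mm below the shank's centre line.
- valve_plate: Bystander: polished round steel suction valve plate, 80 mm across, 8 mm thick, lying on the bench. Origin under its centre.
- reed_clamp: Bystander: yellow polymer reed clamp, 60 x 22 mm, 8 mm high and 18 mm at one end, lying on the bench. Origin under its middle.
- lap_ring: Bystander: steel lapping ring, 68 mm outside, 44 mm inside, 16 mm high, lying on the bench. Origin under its centre.
Not all that is in view belongs to the job. Of the things shaped like the puller, the brown one is meant.

How it is judged (in metres and radians):
On the way:
1. the puller stretches the spring's end out to the anchor pin (contact force between puller and spring_end above 1.5 N and x of spring_end in the frame of jig above -0.009 m), for 0.1 s.
At the end, for the whole second after the job is handed in: The spring's hook hangs still on the anchor pin (its origin within 15 mm of the slot's middle along the jig, 6 mm of the pin's height, 24 mm across); the puller is let go and lies still on the bench (origin below 40 mm), touching neither jig nor spring (x of spring_end in the frame of jig between -0.015 and 0.016 m and z of spring_end in the frame of jig between 0.049 and 0.061 m and y of spring_end in the frame of jig between -0.024 and 0.024 m and linear speed of each of spring_end, puller below 0.02 m/s and contact force between puller and jig below 0.05 N and contact force between puller and spring_end below 0.05 N and contact force between the fingers and puller below 0.05 N and height (world z) of puller below 0.04 m).
It fails at once if the fingers or arm touch the spring's end (contact force between any of the fingers, the arm and spring_end above 0.5 N).
It fails at once if the spring is overstretched, its end more than 34 mm past the slot's middle (x of spring_end in the frame of jig above 0.034 m).
It fails at once if the valve plate is shoved more than 20 mm (distance of valve_plate from where it was at the start of the episode above 0.02 m).
It fails at once if the reed clamp is shoved more than 20 mm (distance of reed_clamp from where it was at the start of the episode above 0.02 m).
It fails at once if the lapping ring is shoved more than 20 mm (distance of lap_ring from where it was at the start of the episode above 0.02 m).
It also fails if it takes over 70 s, if anything falls off the work surface, if the arm or the gripper's body presses on something with over 40 N, if the wrist force passes 120 N, or if a joint passes its speed limit or range.

### The arm

A 7-joint arm with a two-finger parallel gripper is mounted at the origin on the work surface. World frame = base frame: x ahead of the robot, y to its left, z up, the work surface at z = 0. Lengths are in m, angles in degrees, forces in N, time in s.
With the tool pointing down it reaches from about 0.425 to 0.875 m from the base axis. Payload 4.7 kg.
Tool frame: the origin (TCP) lies at the very end of the fingers, on their centre line; the grasp point (between the pads) lies 19 mm behind it; z points along the fingers, y is the line along which they close (so a half turn about z gives the same grasp; the last joint's range is limited). The gripper opens to 87 mm and grips with 3 to 60 N. Pads are 19 mm wide; open, the fingers measure 117 mm over their backs; the gripper's body (75 mm by 190 mm) begins 51 mm behind the grasp point.
Start: joints at [68.933, 18.392, -4.016, 83.108, 1.295, 78.541, -3.26], TCP at [0.242, -0.603, 0.223] pointing down, gripper open.
Joint ranges: [-163.93, 163.93], [-17.29, 119.83], [-79.2, 71.16], [3.27, 140.29], [-89.18, 269.18], [5.43, 117.66], [-154.24, 154.24]. Speed limits (degrees/s): [147.25, 147.25, 180, 180, 180, 180, 180].

### API

Orientations are given as [roll, pitch, yaw] about the fixed x, y, z axes, in that order (R = Rz(yaw) Ry(pitch) Rx(roll)).
In Python, from cell import telemetry, cams, env gives the robot as it stands.
- The arm moves only by the tool arm_command, never from a script. Its argument "series" is text: rows parted by semicolons, each of 5 numbers parted by spaces: the shift along the tool's x, y, z in mm, then the turn about the tool's z in rad, then the closure in counts, from 0 (fully open) to 255 (shut). A call has 1 to 20 rows; each row shifts and turns the commanded pose from where the row before left it, along the tool's axes as they then stand; what a row does not reach is not made up. A row lasts 1/12 s, in which the tool goes at most 41.7 mm and 7.16 degrees, less where a joint would pass 70% of its speed; a pose out of reach is approached as far as the arm can. A call is refused whole if a number of a shift passes 41.7 or a number of a turn 0.125, either way. A call with a gripper value outside its range is refused whole. The fingers move at their own pace and stop on an object; "squeeze" is the grip in N (left out, the last holds). Time passes only in rows, so rows that do not move let the fingers close. It gives the time, the measured TCP pose, the force, the opening and the grip force at its end, in the units of the state.
- telemetry.get_obs(): the state, without advancing time (a new reading comes with each control period).
- cams.read_camera(name): name is "side" or "top" or "wrist"; returns the picture (384x512x3 uint8, blue, green, red); there is no depth.
- cams.calibration(name): a dict with "K" (3x3 intrinsics, pixels), "dist" ([k1, k2, p1, p2, k3] as OpenCV has them; the pictures are not rectified), "origin" and "rotation" of the camera in the world; the wrist camera has in their place "hand_eye" (4x4, takes a point from camera to tool coordinates, whose origin is the TCP and whose axes are the flange's). Camera axes: x right, y down, z forward; pixel columns grow to the right and rows downward; lengths in m; the calibration is good to about 2 mm. A picture is of the moment at which its call begins: read the wrist's pose just before it. calibration takes no time and is no camera call.
- env.sign_off(): hands the job in; it is judged then, once.
The state is a dict: "time_s": time; "qpos": joint angles; "joint_velocities": joint speeds; "effort": joint torques, N m; "tool_pos": TCP position; "tool_rot": TCP orientation; "force": force on the tool from outside, world axes, zero at the start; "wrist_torque": the same for the moment, N m; "grip_width": finger opening in m; "grasp_force": force on a finger pad.
Only numpy, scipy, OpenCV 4.12 (cv2) and the standard library are available. Lean on these libraries where they do the work, as an engineer would, in place of code of your own. Each camera call takes 0.05 s, during which the arm holds its last target. There are 200 camera calls.

## Working session

There is one attempt and no reset: what is moved stays moved. The work goes in short steps, Python scripts to look and compute and a tool call to move; the robot and the scene stay as the last step left them, time stands still between calls to the robot, and variables do not carry over. Pictures are saved under pics/ and viewed, at most 10 in all, crops included, and the job is handed in when it is done.

Besides the shell and the picture viewer there is one more tool, called after "Call:" as a command line: name --argument value ..., lists and objects as JSON in quotes. arm_command: Moves the arm, as the interface text tells. Its arguments: {"type":"object","properties":{"series":{"type":"string"},"squeeze":{"type":"number"}},"required":["series"]}

```bash
mkdir -p pics; ls
cat > h.py <<'E'
import numpy as np, cv2
from cell import telemetry, cams, env
from scipy.spatial.transform import Rotation as R
def cam(n, obs=None):
    c=cams.calibration(n); K=np.array(c["K"],float); d=np.array(c["dist"],float)
    if n=="wrist":
        obs=obs or telemetry.get_obs()
        T=np.eye(4); T[:3,:3]=R.from_euler('xyz',obs["tool_rot"],degrees=True).as_matrix(); T[:3,3]=obs["tool_pos"]
        T=T@np.array(c["hand_eye"]); return K,d,T[:3,3],T[:3,:3]
    return K,d,np.array(c["origin"],float),np.array(c["rotation"],float).reshape(3,3)
def ray(C,uv):
    K,d,o,r=C; p=cv2.undistortPoints(np.array([[uv]],float),K,d)[0,0]
    v=r@np.array([p[0],p[1],1]); return o,v/np.linalg.norm(v)
def onz(C,uv,z):
    o,v=ray(C,uv); return o+v*(z-o[2])/v[2]
def tri(C1,a,C2,b):
    o1,v1=ray(C1,a);o2,v2=ray(C2,b)
    s=np.linalg.lstsq(np.c_[v1,-v2],o2-o1,rcond=None)[0]
    p,q=o1+s[0]*v1,o2+s[1]*v2; return (p+q)/2,np.linalg.norm(p-q)
def px(C,P):
    K,d,o,r=C; return cv2.projectPoints(((np.atleast_2d(P)-o)@r).astype(float),np.zeros(3),np.zeros(3),K,d)[0][:,0]
E
python3 - <<'E'
from h import *
o=telemetry.get_obs(); print({k:np.round(v,3) for k,v in o.items()})
a=cams.read_camera("top"); b=cams.read_camera("side")
cv2.imwrite("pics/top.png",a); cv2.imwrite("pics/side.png",b)
cv2.imwrite("pics/top_v.png",cv2.resize(a,(800,600),interpolation=cv2.INTER_CUBIC)); cv2.imwrite("pics/side_v.png",cv2.resize(b,(800,600),interpolation=cv2.INTER_CUBIC))
for n in ("top","side"): C=cam(n); print(n,C[2],C[3][:,2],C[0][0,0])
E
```

```text
pics
{'time_s': np.float64(0.0), 'qpos': array([68.932, 18.44 , -4.015, 83.176,  1.297, 78.54 , -3.261]), 'joint_velocities': array([-0.045, -0.166, -0.054, -0.115, -0.049, -0.021,  0.051]), 'effort': array([ 0.0000e+00, -4.9130e+01, -4.0400e-01, -3.1253e+01, -6.4000e-02,
        4.4000e-02,  0.0000e+00]), 'tool_pos': array([ 0.242, -0.603,  0.221]), 'tool_rot': array([-1.79889e+02,  8.00000e-03,  2.18770e+01]), 'force': array([0.215, 0.44 , 0.375]), 'wrist_torque': array([-0.005, -0.012,  0.043]), 'grasp_force': np.float64(0.0), 'grip_width': np.float64(0.087)}Traceback (most recent call last):
  File "<stdin>", line 6, in <module>
  File "h.py", line 10, in cam
    return K,d,np.array(c["origin"],float),np.array(c["rotation"],float).reshape(3,3)
                                           ~~~~~~~~~~~~~~~~~~~~~~~~~~~~~~~~~~~~~^^^^^
ValueError: cannot reshape array of size 3 into shape (3,3)
```

View pics/top_v.png

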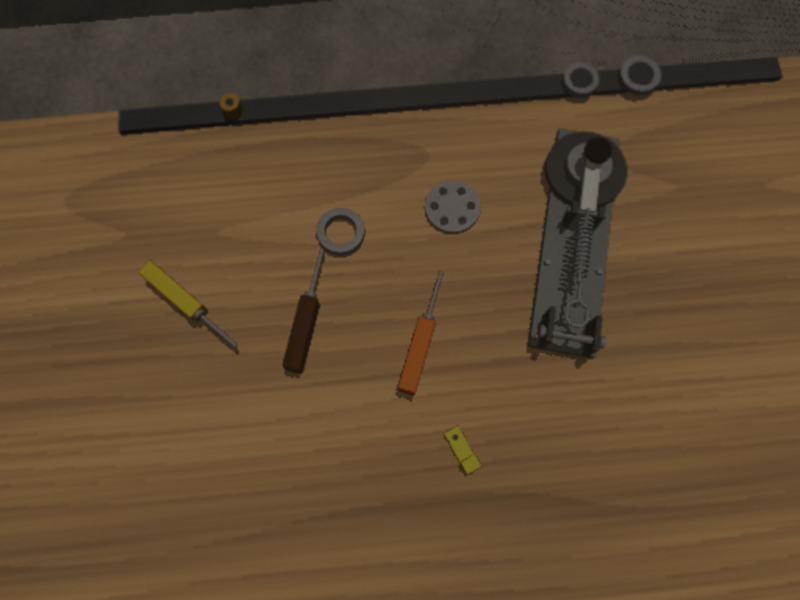

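View pics/side_v.png

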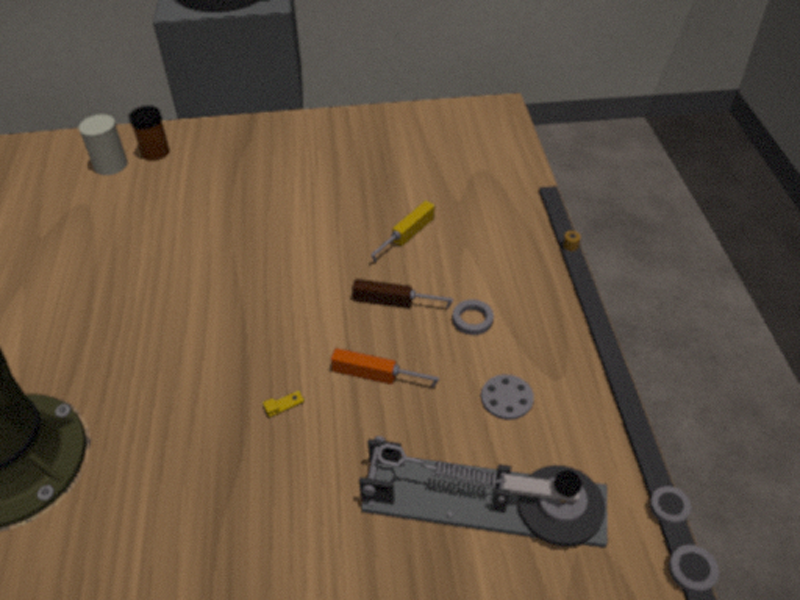

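The top view shows the brown puller (handle about (301,335), tip by the ring near (322,250)). The jig is at the right, with its pin near (570,337) and the eye near (577,313). In both, +x of the tool and jig points towards the robot.

```bash
python3 - <<'E'
s=open('h.py').read()
s=s.replace('np.array(c["rotation"],float).reshape(3,3)','rot(c["rotation"])').replace("def cam(","def rot(v):\n    v=np.array(v,float); return v if v.size==9 else R.from_euler('xyz',v,degrees=True).as_matrix()\ndef cam(")
open('h.py','w').write(s)
E
python3 - <<'E'
from h import *
for n in("top","side"):
    print(n,cams.calibration(n)["rotation"],cam(n)[2],cam(n)[3][:,2])
print(cams.calibration("wrist")["hand_eye"])
t=cv2.imread("pics/top.png"); s=cv2.imread("pics/side.png"); T=cam("top");S=cam("side")
f=lambda u,v:(u*.64,v*.64)
# brown handle mask, in top
hsv=cv2.cvtColor(t,cv2.COLOR_BGR2HSV); roi=np.zeros(t.shape[:2],np.uint8); roi[182:245,175:210]=1
g=(t.max(2)<75)&(roi>0); 
ys,xs=np.nonzero(g); r=cv2.minAreaRect(np.c_[xs,ys].astype(np.float32)); print("brown",len(xs),r)
B=[onz(T,p,.036) for p in cv2.boxPoints(r)]; print(np.round(B,4))
for nm,uv,z in [("ptip",(322,250),.026),("ring",(341,232),.016),("ringS",(341,232),.016),("valve",(453,207),.008),("clamp",(462,450),.01),("baseBL",(530,347),.014),("baseBR",(594,357),.014),("baseTL",(558,130),.014),("baseTR",(618,138),.014),("pinL",(541,333),.055),("pinR",(604,342),.055),("eye",(577,313),.065)]:
    print(nm,np.round(onz(T,f(*uv),z),4))
for nm,a,b in [("eye",(577,313),(391,455)),("ring",(341,232),(473,317)),("button",(598,150),(567,485)),("brownEnd",(293,371),(353,290))]:
    print("tri",nm,tri(T,f(*a),S,f(*b)))
cv2.imwrite("pics/jt.png",cv2.resize(t[195:235,330:395],None,fx=10,fy=10,interpolation=cv2.INTER_CUBIC))
E
```

```text
top [-1.65156589e+02  5.08324131e-02 -9.53543110e+01] [0.37900886 0.14515643 0.88379898] [ 0.25514045 -0.02305127 -0.96662919]
side [-137.76099852    1.069351     -6.21170693] [ 0.5189892  -0.63985523  0.97254629] [ 0.05900069  0.669773   -0.74021824]
[[-1.30760701e-05 -9.65124980e-01 -2.61789557e-01  7.19216823e-02]
 [ 9.99999998e-01  4.44185453e-06 -6.63243219e-05  4.52494686e-05]
 [ 6.51740910e-05 -2.61789557e-01  9.65124978e-01 -1.62786903e-01]
 [ 0.00000000e+00  0.00000000e+00  0.00000000e+00  1.00000000e+00]]
brown 749 ((192.94119262695312, 211.2353057861328), (14.067066192626953, 61.11897659301758), 14.03624439239502)
[[0.5212 0.2761 0.036 ]
 [0.6431 0.2388 0.036 ]
 [0.633  0.2108 0.036 ]
 [0.5117 0.249  0.036 ]]
ptip [0.6882 0.2104 0.026 ]
ring [0.7159 0.1829 0.016 ]
ringS [0.7159 0.1829 0.016 ]
valve [0.7419 0.0213 0.008 ]
clamp [0.4042 0.0498 0.01  ]
baseBL [ 0.5294 -0.0568  0.014 ]
baseBR [ 0.5079 -0.14    0.014 ]
baseTL [ 0.8459 -0.1456  0.014 ]
baseTR [ 0.8249 -0.2311  0.014 ]
pinL [ 0.5391 -0.064   0.055 ]
pinR [ 0.5199 -0.1426  0.055 ]
eye [ 0.5587 -0.1114  0.065 ]
tri eye (array([ 0.55537206, -0.10564953,  0.08293623]), np.float64(0.0011717623780952858))
tri ring (array([0.72045832, 0.18360599, 0.00835716]), np.float64(0.003085073014007908))
tri button (array([ 0.77765116, -0.17377942,  0.07647795]), np.float64(1.656723060794181e-05))
tri brownEnd (array([0.5271548 , 0.26071217, 0.01865165]), np.float64(0.002334616783508844))
```

Call:
arm_command --series "0 0 0 0.113 0;0 0 0 0.113 0;0 0 0 0.113 0;0 0 0 0.113 0;0 0 0 0.113 0;0 0 0 0.113 0;14 -31 0 0 0;14 -31 0 0 0;14 -31 0 0 0;14 -31 0 0 0;14 -31 0 0 0;14 -31 0 0 0;14 -31 0 0 0;14 -31 0 0 0;14 -31 0 0 0;14 -31 0 0 0;14 -31 0 0 0;14 -31 0 0 0;14 -31 0 0 0;14 -31 0 0 0"

```text
time_s: 1.77
tool_pos: [0.5569, -0.2439, 0.2222]
tool_rot: [180.0, 0.0, -17.0]
force: [0.3, -0.1, -0.7]
grip_width: 0.0865
grasp_force: 0.0
```

Call:
arm_command --series "-9 -32 0 0 0;-9 -32 0 0 0;-9 -32 0 0 0;-9 -32 0 0 0;-9 -32 0 0 0;-9 -32 0 0 0;-9 -32 0 0 0;-9 -32 0 0 0;-9 -32 0 0 0;-9 -32 0 0 0;-9 -32 0 0 0;-9 -32 0 0 0;-9 -32 0 0 0;-9 -32 0 0 0;-9 -32 0 0 0;0 0 0 0 0;0 0 0 0 0;0 0 0 0 0"

```text
time_s: 3.27
tool_pos: [0.5672, 0.2523, 0.2219]
tool_rot: [179.9, 0.0, -17.0]
force: [0.5, -0.4, -0.3]
grip_width: 0.0871
grasp_force: 0.0
```

Run:
```python
from h import *
o=telemetry.get_obs(); print(o["time_s"],o["tool_pos"],o["tool_rot"])
w=cams.read_camera("wrist"); C=cam("wrist",o); cv2.imwrite("pics/w1.png",w)
cv2.imwrite("pics/w1v.png",cv2.resize(w,(800,600)))
print(px(C,[[.5747,.2458,.036],[.527,.2607,.036],[.688,.2104,.026]])/.64)
```

```text
3.2667 [0.5672383  0.25234696 0.22188897] [ 1.79912653e+02  2.18995571e-02 -1.69755973e+01]
[[409.63746953 253.06535046]
 [409.02923408 316.47060461]
 [410.98495322  86.91853973]]
```

View pics/w1v.png

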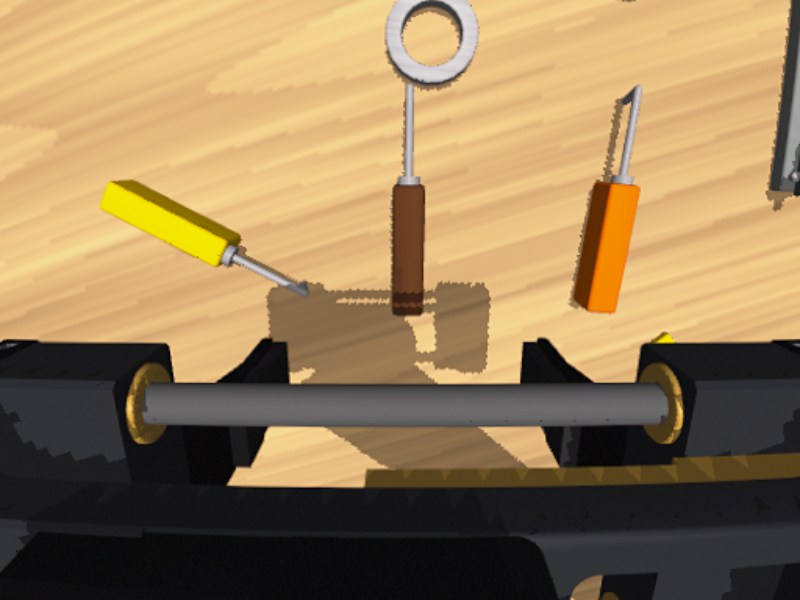

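The wrist view shows the brown handle from (408,316) to (409,186) and its shank end at (410,87). That agrees with my estimate and lines up with the tool. Now to grasp it.

Call:
arm_command --series "17 4 20 0 0;0 0 28 0 0;0 0 28 0 0;0 0 28 0 0;0 0 28 0 0;0 0 28 0 0;0 0 25 0 0;0 0 20 0 0;0 0 11 0 0;0 0 0 0 0;0 0 0 0 0;0 0 0 0 255;0 0 0 0 255;0 0 0 0 255;0 0 0 0 255;0 0 0 0 255;0 0 0 0 255;0 0 0 0 255;0 0 0 0 255" --squeeze 50

```text
time_s: 4.9
tool_pos: [0.5823, 0.2444, 0.0065]
tool_rot: [180.0, 0.0, -17.0]
force: [-0.4, 0.1, 0.1]
grip_width: 0.0412
grasp_force: 0.0
```

Call:
arm_command --series "0 0 0 0 255;0 0 0 0 255;0 0 0 0 255;0 0 0 0 255;0 0 0 0 255;0 0 0 0 255;0 0 0 0 255;0 0 0 0 255"

```text
time_s: 5.57
tool_pos: [0.5823, 0.2444, 0.0064]
tool_rot: [180.0, 0.0, -17.0]
force: [0.8, 0.6, -1.0]
grip_width: 0.0235
grasp_force: 50.0
```

Call:
arm_command --series "0 0 -5 0 255;0 0 -10 0 255;0 0 -20 0 255;0 0 -25 0 255;0 0 -25 0 255;0 0 -25 0 255;0 0 -20 0 255;0 0 -10 0 255;0 0 0 0 255;0 0 0 0 255"

```text
time_s: 6.4
tool_pos: [0.5823, 0.2443, 0.1466]
tool_rot: [180.0, -0.0, -17.0]
force: [0.4, 0.2, -2.5]
grip_width: 0.0238
grasp_force: 50.0
```

Run:
```python
from h import *
o=telemetry.get_obs(); print(o["time_s"],o["tool_pos"],o["tool_rot"],o["grip_width"],o["grasp_force"])
w=cams.read_camera("wrist"); C=cam("wrist",o); cv2.imwrite("pics/w2.png",w)
s=cams.read_camera("side"); t=cams.read_camera("top"); cv2.imwrite("pics/s2.png",s); cv2.imwrite("pics/t2.png",t)
# predicted puller tip / shank end in tool frame: tip at x=112-8 =104 forward, TCP z -> handle
def tool(p):
    return R.from_euler('xyz',o["tool_rot"],degrees=True).as_matrix()@np.array(p)+o["tool_pos"]
P=[tool([.110,0,-.0195]),tool([.104,0,-.0015])]; print(np.round(P,4))
print(px(C,P), px(cam("side"),P),px(cam("top"),P))
a,b=px(cam("side"),P)[0].astype(int); c,d=px(cam("top"),P)[0].astype(int)
A=cv2.resize(s[b-35:b+40,a-60:a+40],(400,300),interpolation=3);B=cv2.resize(t[d-35:d+40,c-50:c+50],(400,300),interpolation=3)
cv2.imwrite("pics/v2.png",np.vstack([np.hstack([A,B]),np.hstack([cv2.resize(w,(400,300)),np.zeros((300,400,3),np.uint8)])]))
print((a-60,b-35),(c-50,d-35))
```

```text
6.4 [0.5823245  0.2442895  0.14659839] [ 1.79996358e+02 -2.74271286e-02 -1.69707818e+01] 0.02380274485014779 49.980181474238634
[[0.6875 0.2122 0.1662]
 [0.6818 0.2139 0.1481]]
[[259.21344386  17.69479612]
 [259.15784283  40.90018431]] [[290.19051293 152.11467046]
 [287.45352494 157.29193211]] [[197.47140063 134.87291613]
 [197.88045159 141.57650874]]
(np.int64(230), np.int64(117)) (np.int64(147), np.int64(99))
```

View pics/v2.png

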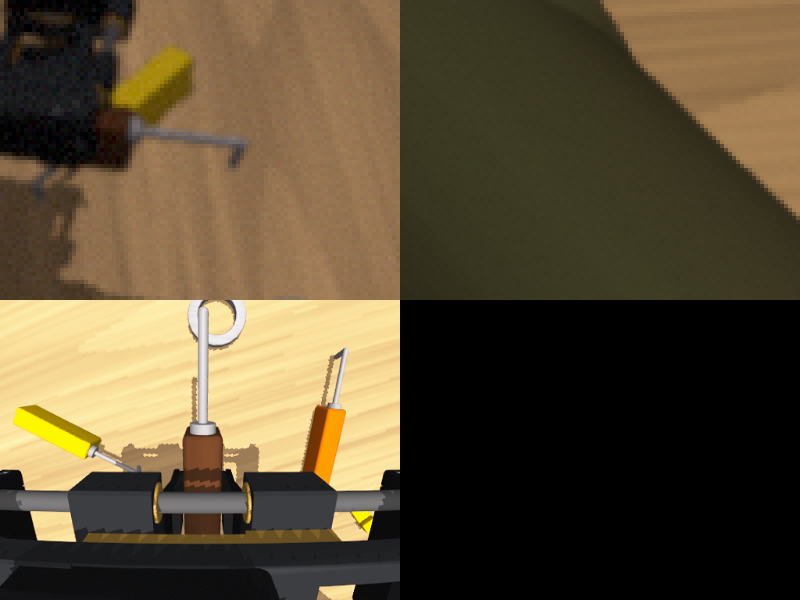

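The puller is held as modelled: the shank end is at side pixel (290.7,152.7), against a predicted (290.2,152.1). The stretched position would put the TCP inside the minimum reach, so I'll set it down and regrip 31 mm nearer the shank.

Call:
arm_command --series "0 0 25 0 255;0 0 25 0 255;0 0 25 0 255;0 0 25 0 255;0 0 20 0 255;0 0 12 0 255;0 0 6 0 255;0 0 2 0 255;0 0 0 0 255;0 0 0 0 120;0 0 0 0 120;0 0 0 0 120;0 0 0 0 120;0 0 0 0 120;8 0 0 0 120;9 0 0 0 120;8 0 0 0 120;6 0 0 0 120;0 0 0 0 255;0 0 0 0 255"

```text
time_s: 8.22
tool_pos: [0.6125, 0.2349, 0.0063]
tool_rot: [180.0, 0.0, -17.0]
force: [-0.3, 0.6, -0.4]
grip_width: 0.0389
grasp_force: 0.0
```

Call:
arm_command --series "0 0 0 0 255;0 0 0 0 255;0 0 0 0 255;0 0 0 0 255;0 0 0 0 255;0 0 0 0 255;0 0 0 0 255;0 0 -5 0 255;0 0 -10 0 255;0 0 -20 0 255;0 0 -25 0 255;0 0 -25 0 255;0 0 -25 0 255;0 0 -20 0 255;0 0 -10 0 255;0 0 0 0 255;0 0 0 0 255" --squeeze 55

```text
time_s: 9.63
tool_pos: [0.6121, 0.2352, 0.1466]
tool_rot: [180.0, -0.0, -17.0]
force: [0.5, -0.2, -2.0]
grip_width: 0.0241
grasp_force: 55.0
```

Call:
arm_command --series "0 0 -15 0 255;-5.4 24.7 -20 0 255;-5.4 24.7 -20 0 255;-5.4 24.7 0 0 255;-5.4 24.7 0 0 255;-5.4 24.7 0 0 255;-5.4 24.7 0 0 255;-5.4 24.7 0 0 255;-5.4 24.7 0 0 255;-5.4 24.7 0 0 255;-5.4 24.7 0 0 255;-5.4 24.7 0 0 255;-5.4 24.7 0 0 255;-5.4 24.7 0 0 255;-5.4 24.7 0 0 255;0 0 0 -0.0175 255;0 0 0 0 255;0 0 0 0 255"

```text
time_s: 11.13
tool_pos: [0.4383, -0.0727, 0.2004]
tool_rot: [-180.0, 0.1, -16.0]
force: [0.6, -0.6, -2.4]
grip_width: 0.0234
grasp_force: 55.0
```

```bash
cat >> h.py <<'E'
def snap(n):
    o=telemetry.get_obs(); w=cams.read_camera("wrist"); cv2.imwrite(f"pics/{n}.png",w); cv2.imwrite(f"pics/{n}v.png",cv2.resize(w,(800,600),interpolation=3))
    print(o["time_s"],np.round(o["tool_pos"],4),np.round(o["tool_rot"],2),o["force"].round(2) if hasattr(o["force"],'round') else o["force"]); return o,w,cam("wrist",o)
E
python3 - <<'E'
from h import *
o,w,C=snap("w3")
E
```

```text
11.1333 [ 0.4383 -0.0727  0.2004] [-1.7997e+02  1.1000e-01 -1.5980e+01] [ 0.64 -0.55 -2.45]
```

View pics/w3v.png

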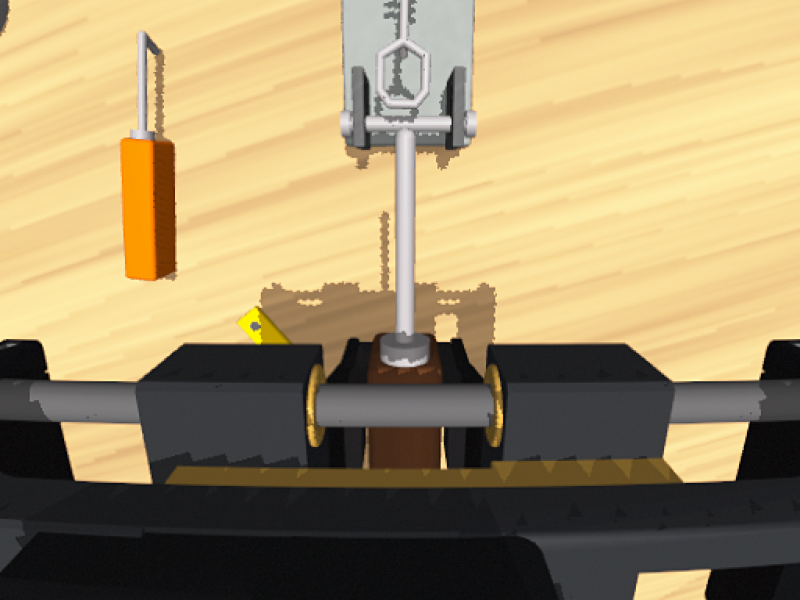

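The wrist view shows the pin along row 123 (columns 343–474). The eye's outer wire is at (402,104) and its inner end at (403,42), with the shank end at (404,130). The shank lies in line with the spring.

Run:
```python
from h import *
o=telemetry.get_obs(); C=cam("wrist",o); s=.64
Rt=R.from_euler('xyz',o["tool_rot"],degrees=True).as_matrix(); tp=np.array(o["tool_pos"])
q=lambda u,v,z: np.round(1000*(Rt.T@(onz(C,(u*s,v*s),z)-tp)),1)[:2]
for n,u,v,z in [("pinL",343,123,.055),("pinR",474,123,.055),("pinmid",408,123,.055),("cheekLtopfar",360,67,.066),("cheekRtopfar",460,67,.066),("cheekLnear",358,138,.066),("cheekRnear",464,138,.066),("baseL",350,148,.014),("baseR",470,148,.014),("baseEdgeL",344,30,.014),("baseEdgeR",475,30,.014),("eyeout",402,104,.088),("eyein",403,42,.086),("eyeL",378,75,.087),("eyeR",428,75,.087),("shank",404,130,tp[2]+.0196),("orangeTip",141,33,.026)]:
    print(n,q(u,v,z))
print(px(C,[Rt@[.079,0,-.0196]+tp])/s)
w=cv2.imread("pics/w3.png"); cv2.imwrite("pics/w3z.png",cv2.resize(w[20:110,205:320],(766,600),interpolation=3))
```

```text
pinL [ 98.8 -38.5]
pinR [98.8 43.3]
pinmid [98.7  2.1]
cheekLtopfar [129.5 -26.2]
cheekRtopfar [129.5  32.5]
cheekLnear [ 89.1 -28.2]
cheekRnear [89.1 36. ]
baseL [ 85.2 -39. ]
baseR [85.3 46.8]
baseEdgeL [163.5 -41.3]
baseEdgeR [163.6  48. ]
eyeout [105.9  -1.5]
eyein [138.4  -0.9]
eyeL [121.2 -14.6]
eyeR [121.2  12.8]
shank [82.4 -0.3]
orangeTip [ 162.2 -177.2]
[[404.96977909 141.997445  ]]
```

View pics/w3z.png

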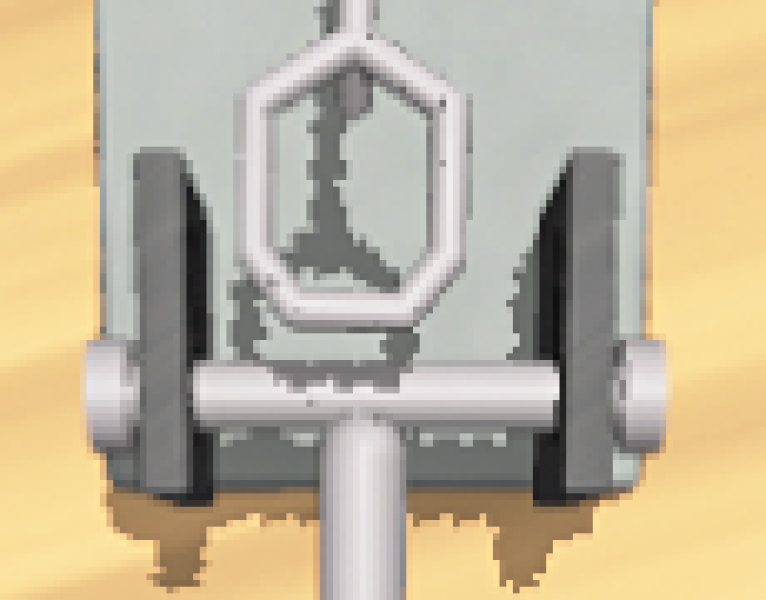

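Call:
arm_command --series "11 -0.3 10 0 255;11 -0.3 10 0 255;11 -0.3 10 0 255;10.6 -0.3 15 0 255;0 0 15 0 255;0 0 15 0 255;0 0 12 0 255;0 0 8 0 255;0 0 0 0 255;0 0 0 0 255"

```text
time_s: 12.02
tool_pos: [0.481, -0.0837, 0.1064]
tool_rot: [-180.0, 0.0, -15.9]
force: [0.1, 0.0, -1.3]
grip_width: 0.024
grasp_force: 55.0
```

Run:
```python
from h import *
o,w,C=snap("w4"); S=cam("side")
s=cams.read_camera("side"); cv2.imwrite("pics/s4.png",s)
Rt=R.from_euler('xyz',o["tool_rot"],degrees=True).as_matrix(); tp=np.array(o["tool_pos"])
P=[Rt@[.0794,0,-.0196]+tp,Rt@[.0734,0,-.0016]+tp]; print(np.round(P,4),px(S,P),px(C,P))
a,b=px(S,P)[1].astype(int); print(a,b)
A=cv2.resize(s[b-25:b+50,a-50:a+50],(400,300),interpolation=3)
cv2.imwrite("pics/v4.png",np.hstack([A,cv2.resize(w,(400,300))]))
```

```text
12.0167 [ 0.481  -0.0837  0.1064] [-1.7999e+02  3.0000e-02 -1.5930e+01] [ 0.14  0.04 -1.27]
[[ 0.5574 -0.1055  0.126 ]
 [ 0.5516 -0.1039  0.108 ]] [[250.498137   279.92431212]
 [247.78037091 284.30707978]] [[259.18082893  89.97294441]
 [259.13024786 103.87419658]]
247 284
```

View pics/v4.png

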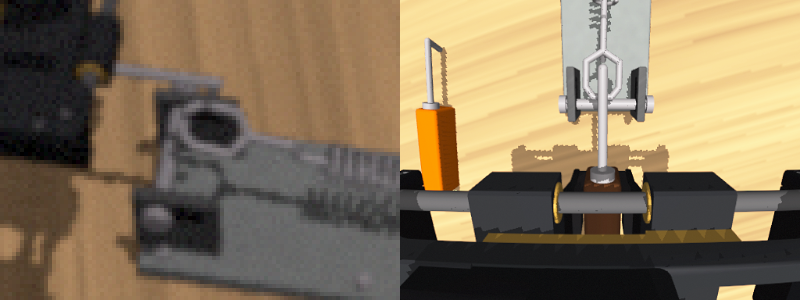

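Run:
```python
from h import *
o=telemetry.get_obs(); C=cam("wrist",o)
Rt=R.from_euler('xyz',o["tool_rot"],degrees=True).as_matrix(); tp=np.array(o["tool_pos"])
w=cv2.imread("pics/w4.png"); g=w.min(2)
print(g[55:145,248].tolist()); print(g[95,235:285].tolist())
for r in (66,120,124,128): print(r,(1000*(Rt.T@(onz(C,(258.6,r),.088)-tp))).round(1))
for c in (245,275): print(c,(1000*(Rt.T@(onz(C,(c,95),.087)-tp))).round(1))
for r in (128,132,136): print("pin",r,(1000*(Rt.T@(onz(C,(263,r),.055)-tp))).round(1))
cv2.imwrite("pics/w4z.png",cv2.resize(w[50:150,190:330],(800,571),interpolation=3))
```

```text
[196, 196, 196, 196, 197, 196, 195, 194, 195, 194, 193, 194, 184, 201, 220, 226, 237, 232, 212, 192, 169, 132, 121, 189, 197, 195, 195, 194, 192, 193, 193, 194, 195, 195, 195, 195, 195, 200, 145, 107, 107, 109, 109, 110, 107, 102, 187, 196, 194, 195, 196, 196, 194, 194, 195, 193, 193, 192, 191, 192, 191, 192, 181, 147, 135, 194, 219, 231, 245, 222, 205, 174, 124, 116, 123, 127, 131, 138, 135, 126, 122, 115, 109, 105, 103, 86, 94, 84, 92, 88]
[195, 216, 236, 234, 219, 195, 159, 151, 186, 197, 199, 188, 132, 107, 110, 111, 110, 99, 135, 171, 193, 209, 217, 225, 234, 226, 218, 207, 193, 175, 136, 189, 193, 192, 192, 192, 192, 192, 192, 192, 196, 129, 171, 200, 220, 243, 226, 218, 193, 151]
66 [94.7 -0.3 19.6]
120 [64.3 -0.3 19.6]
124 [62.  -0.3 19.6]
128 [59.6 -0.3 19.6]
245 [78.7 -8.3 20.6]
275 [78.7  9.3 20.6]
pin 128 [57.4  2.8 52.6]
pin 132 [54.6  2.8 52.6]
pin 136 [51.8  2.8 52.5]
```

View pics/w4z.png

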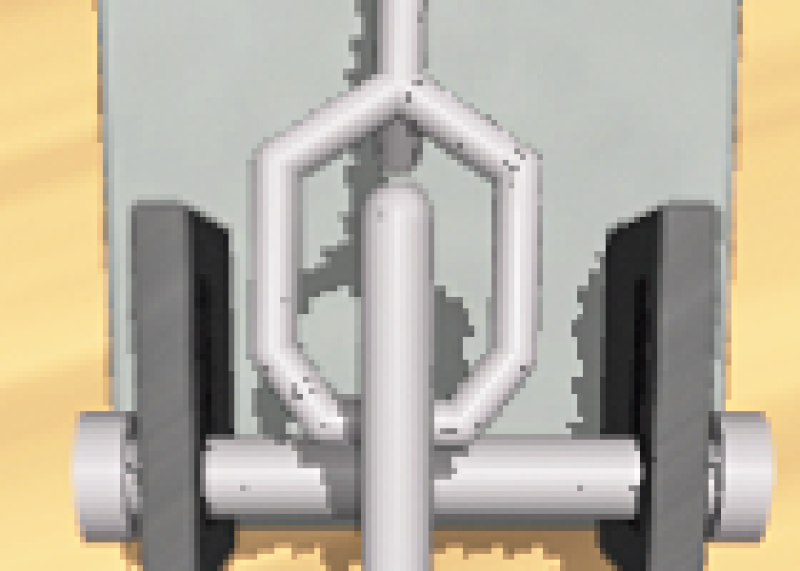

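The zoom shows the bill end within the eye, and the numbers give 5.7 mm clearance to the outer wire and about 8 mm on the inner side. I'm lowering in and beginning the pull.

Call:
arm_command --series "0 0 8 0 255;0 0 8 0 255;0 0 8 0 255;0 0 5 0 255;0 0 4 0 255;0 0 0 0 255;-4 0 0 0 255;-4 0 0 0 255;-4 0 0 0 255;-4 0 0 0 255;-3 0 0 0 255;0 0 0 0 255;0 0 0 0 255;0 0 0 0 255"

```text
time_s: 13.28
tool_pos: [0.4633, -0.0791, 0.0739]
tool_rot: [180.0, -0.1, -16.0]
force: [2.7, -0.7, -2.6]
grip_width: 0.0237
grasp_force: 55.0
```

Run:
```python
from h import *
o,w,C=snap("w5"); S=cam("side"); print(o["wrist_torque"])
s=cams.read_camera("side"); cv2.imwrite("pics/s5.png",s)
A=cv2.resize(s[270:350,200:300],(500,400),interpolation=3)
B=cv2.resize(w[50:150,190:330],(300,214),interpolation=3); B=cv2.copyMakeBorder(B,0,186,0,0,0)
cv2.imwrite("pics/v5.png",np.hstack([A,B]))
```

```text
13.2833 [ 0.4633 -0.0791  0.0739] [ 1.800e+02 -8.000e-02 -1.597e+01] [ 2.67 -0.66 -2.63]
[-0.03277383 -0.4087366  -0.0042599 ]
```

View pics/v5.png

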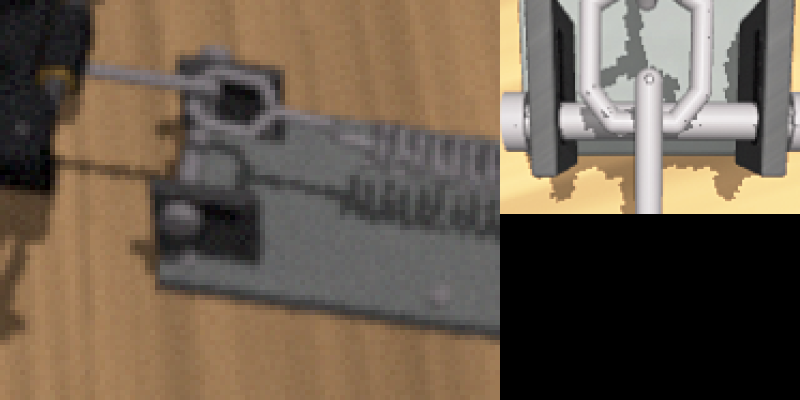

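Call:
arm_command --series "-2 0 -1 0 255;-4 0 -1.5 0 255;-4 0 -1.5 0 255;-4 0 -1.5 0 255;-4 0 -1.5 0 255;-4 0 -1 0 255;-4 0 0 0 255;-4 0 0 0 255;-4 0 0 0 255;-4 0 0 0 255;0 0 0 0 255;0 0 0 0 255;0 0 0 0 255"

```text
time_s: 14.47
tool_pos: [0.4293, -0.0693, 0.083]
tool_rot: [-180.0, -0.5, -16.0]
force: [8.9, -2.6, -3.3]
grip_width: 0.024
grasp_force: 55.0
```

Run:
```python
from h import *
o,w,C=snap("w6"); print(o["wrist_torque"],o["grasp_force"])
s=cams.read_camera("side"); cv2.imwrite("pics/s6.png",s)
A=cv2.resize(s[270:350,200:300],(500,400),interpolation=3)
B=cv2.resize(w[50:190,190:330],(300,300),interpolation=3); B=cv2.copyMakeBorder(B,0,100,0,0,0)
cv2.imwrite("pics/v6.png",np.hstack([A,B]))
```

```text
14.4667 [ 0.4293 -0.0693  0.083 ] [-179.98   -0.45  -15.97] [ 8.92 -2.64 -3.3 ]
[-0.50484015 -1.9712998  -0.02128601] 54.99290943145752
```

View pics/v6.png

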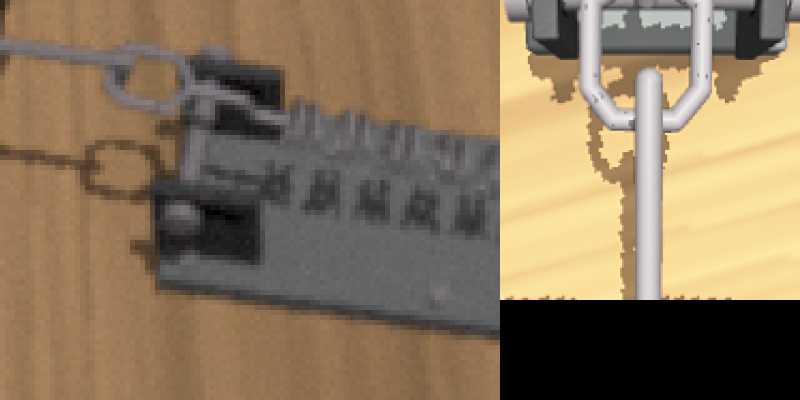

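The eye is now pulled beyond the cheeks, with its outer wire at about side pixel (222.6,284.4) and wrist pixel (260,108). I've used my ten views, so I continue with numbers only.

```bash
cat > m.py <<'E'
from h import *
def tf(o): return R.from_euler('xyz',o["tool_rot"],degrees=True).as_matrix(),np.array(o["tool_pos"])
J0=np.array([.481,-.0837,0])+.0630*np.array([.9613,-.2756,0])  # slot middle (tool x 63 at w4; pin 54)
ex=np.array([-.9613,.2756,0]); ey=np.array([-.2756,-.9613,0])
def jig(p): d=np.asarray(p)-J0; return np.round(1000*np.array([d@ex,d@ey,d[2]]),1)
E
python3 - <<'E'
from m import *
S=cam("side"); o=telemetry.get_obs(); C=cam("wrist",o); Rt,tp=tf(o)
print("qpos",np.round(o["qpos"],1))
for side in [(222.6,284.4),(221.5,285)]:
    p,e=tri(C,(260,108.3),S,side); print("wire",jig(p),e)
bend=Rt@[.0794,0,-.0196]+tp; print("bend model",jig(bend),px(C,[bend]),px(S,[bend]), "TCP",jig(tp))
w=cv2.imread("pics/w6.png"); g=w.min(2)
print("shank col",g[75:112,260].tolist()); print("beside",g[95:120,254].tolist(),g[95:120,267].tolist())
print("pin col 240:", g[40:80,232].tolist())
for r in (106,108,110):
  for z in (.09,.097): print(r,z,jig(onz(C,(260,r),z)))
E
```

```text
qpos [  27.1   -0.3  -21.3  121.4   -0.    58.4 -100.1]
wire [44.2  0.4 93.8] 0.0028042414392630394
wire [45.4  0.7 92.1] 0.0003947079056991909
bend model [ 37.4   0.4 103.2] [[259.18165985  89.98225258]] [[224.85801959 282.52079574]] TCP [116.7   0.4  83. ]
shank col [69, 87, 81, 79, 79, 74, 121, 181, 203, 213, 219, 223, 226, 223, 223, 222, 222, 221, 222, 221, 222, 221, 221, 221, 222, 222, 222, 221, 221, 221, 220, 221, 220, 221, 220, 221, 221]
beside [162, 163, 161, 161, 162, 162, 162, 162, 162, 161, 162, 164, 164, 163, 163, 163, 162, 161, 161, 161, 160, 160, 161, 160, 160] [80, 82, 83, 84, 84, 74, 166, 196, 211, 223, 238, 225, 207, 193, 169, 130, 70, 151, 80, 80, 84, 84, 85, 85, 90]
pin col 240: [212, 217, 223, 231, 167, 187, 210, 219, 223, 228, 226, 225, 226, 226, 226, 226, 226, 226, 226, 227, 226, 226, 226, 226, 226, 226, 226, 227, 226, 226, 226, 225, 225, 226, 226, 226, 226, 226, 226, 226]
106 0.09 [44.4  0.8 90. ]
106 0.097 [44.5  0.8 97. ]
108 0.09 [45.4  0.8 90. ]
108 0.097 [45.4  0.8 97. ]
110 0.09 [46.4  0.8 90. ]
110 0.097 [46.4  0.8 97. ]
```

Call:
arm_command --series "-3 0 0 0 255;-3 0 0 0 255;-3 0 0 0 255;-3 0 0 0 255;0 0 0 0 255;0 0 0 0 255;0 0 0 0 255"

```text
time_s: 15.15
tool_pos: [0.419, -0.0662, 0.0835]
tool_rot: [-180.0, -0.6, -16.0]
force: [12.0, -2.8, -4.3]
grip_width: 0.0235
grasp_force: 55.0
```

```bash
cat >> m.py <<'E'
def look(n):
    o=telemetry.get_obs(); w=cams.read_camera("wrist"); cv2.imwrite(f"pics/{n}.png",w); s=cams.read_camera("side"); cv2.imwrite(f"pics/{n}s.png",s)
    C=cam("wrist",o); Rt,tp=tf(o); b=Rt@[.0794,0,-.0196]+tp
    print("t",o["time_s"],"TCP",jig(tp),"rot",np.round(o["tool_rot"],2),"F",np.round(o["force"],2),"T",np.round(o["wrist_torque"],2),"bend",jig(b),px(C,[b]).round(1))
    g=w.min(2); 
    for c in (267,252): print(c,"rows60-140",g[60:140,c].tolist())
    print("col260",g[70:95,260].tolist())
    return o,w,s,C
E
python3 -c "
from m import *
look('w7')"
```

```text
t 15.15 TCP [127.4   0.3  83.5] rot [-179.97   -0.6   -15.98] F [12.02 -2.79 -4.25] T [-0.66 -2.43  0.03] bend [ 48.3   0.3 103.9] [[259.2  90. ]]
267 rows60-140 [52, 74, 79, 79, 77, 76, 77, 74, 131, 133, 132, 132, 133, 134, 137, 137, 138, 141, 143, 142, 146, 147, 146, 146, 146, 147, 144, 145, 146, 145, 145, 146, 145, 146, 143, 145, 103, 84, 84, 82, 102, 175, 197, 211, 229, 231, 217, 202, 181, 155, 108, 78, 84, 83, 81, 80, 78, 74, 75, 78, 82, 87, 88, 87, 99, 160, 149, 97, 162, 157, 156, 154, 153, 150, 149, 149, 148, 148, 148, 151]
252 rows60-140 [50, 84, 89, 87, 84, 82, 78, 77, 77, 77, 77, 77, 76, 74, 73, 74, 75, 77, 79, 79, 78, 78, 78, 80, 80, 81, 81, 74, 75, 79, 78, 79, 78, 78, 75, 120, 131, 123, 124, 123, 111, 94, 93, 126, 147, 138, 175, 164, 147, 120, 91, 130, 129, 130, 128, 127, 123, 120, 119, 117, 117, 113, 81, 66, 69, 71, 71, 73, 74, 75, 76, 75, 73, 74, 103, 142, 83, 85, 83, 84]
col260 [132, 132, 131, 131, 133, 135, 136, 136, 138, 141, 142, 150, 173, 199, 210, 215, 222, 224, 222, 221, 220, 220, 219, 220, 219]
```

Call:
arm_command --series "0 0 3 0 255;0 0 4 0 255;0 0 4 0 255;0 0 4 0 255;0 0 4 0 255;0 0 3 0 255;0 0 2 0 255;0 0 0 0 255;0 0 0 0 255"

```text
time_s: 16.0
tool_pos: [0.4194, -0.0662, 0.0597]
tool_rot: [-180.0, -0.6, -16.0]
force: [10.2, -3.2, -3.0]
grip_width: 0.0235
grasp_force: 55.0
```

```bash
python3 -c "
from m import *
look('w8')"
```

```text
t 16.0 TCP [127.1   0.2  59.7] rot [-179.96   -0.62  -15.97] F [10.23 -3.23 -3.02] T [-0.72 -2.35 -0.03] bend [47.9  0.2 80.1] [[259.2  90. ]]
267 rows60-140 [77, 77, 77, 75, 70, 129, 132, 132, 131, 133, 133, 137, 136, 138, 140, 141, 142, 144, 144, 146, 145, 146, 147, 121, 75, 80, 81, 83, 83, 83, 82, 82, 83, 83, 83, 84, 85, 85, 84, 83, 89, 165, 194, 206, 223, 234, 222, 204, 188, 166, 127, 73, 86, 85, 83, 83, 82, 81, 80, 79, 81, 83, 85, 86, 95, 159, 159, 160, 162, 161, 158, 156, 156, 156, 154, 152, 149, 148, 149, 148]
252 rows60-140 [81, 79, 78, 78, 78, 76, 78, 76, 77, 76, 77, 76, 75, 79, 78, 79, 79, 81, 80, 83, 81, 84, 84, 85, 83, 82, 80, 71, 108, 131, 131, 129, 130, 130, 129, 129, 129, 124, 124, 123, 116, 149, 165, 177, 195, 119, 100, 96, 89, 81, 62, 105, 130, 131, 134, 70, 71, 72, 69, 69, 67, 66, 66, 65, 65, 67, 69, 73, 72, 73, 73, 74, 78, 90, 90, 89, 88, 86, 86, 86]
col260 [132, 134, 134, 137, 135, 138, 140, 141, 145, 129, 74, 121, 178, 199, 210, 215, 222, 223, 221, 221, 220, 219, 220, 219, 219]
```

Call:
arm_command --series "0 0 2 0 255;0 0 2 0 255;0 0 2 0 255;0 0 1 0 255;0 0 0 0 255;0 0 0 0 255"

```text
time_s: 16.6
tool_pos: [0.4196, -0.0663, 0.0529]
tool_rot: [-180.0, -0.6, -16.0]
force: [11.7, -5.0, -2.2]
grip_width: 0.0238
grasp_force: 55.0
```

Call:
arm_command --series "0 0 1 0 255;0 0 1 0 255;0 0 1 0 255;0 0 0 0 255;0 0 0 0 255"

```text
time_s: 17.02
tool_pos: [0.4199, -0.0663, 0.0503]
tool_rot: [-180.0, -0.7, -16.0]
force: [9.8, -3.5, 1.0]
grip_width: 0.0236
grasp_force: 55.0
```

```bash
python3 -c "
from m import *
look('w9')"
```

```text
t 17.0167 TCP [1.265e+02 1.000e-01 5.030e+01] rot [-179.96   -0.68  -15.98] F [ 9.76 -3.47  0.97] T [-0.62 -2.37 -0.06] bend [47.3  0.1 70.8] [[259.2  90. ]]
267 rows60-140 [76, 76, 74, 71, 127, 133, 132, 132, 134, 133, 135, 136, 138, 140, 140, 144, 144, 144, 146, 147, 128, 78, 81, 84, 85, 84, 84, 83, 81, 85, 90, 92, 93, 85, 83, 84, 84, 83, 83, 93, 89, 163, 192, 205, 220, 231, 227, 204, 192, 166, 135, 77, 99, 99, 97, 82, 83, 80, 80, 80, 77, 80, 79, 89, 140, 79, 95, 160, 160, 160, 161, 160, 159, 156, 156, 156, 155, 153, 150, 147]
252 rows60-140 [79, 79, 77, 77, 77, 78, 77, 77, 77, 77, 77, 77, 77, 76, 78, 80, 79, 82, 82, 82, 83, 84, 84, 81, 118, 149, 146, 134, 127, 130, 130, 130, 130, 130, 126, 122, 121, 123, 123, 123, 120, 96, 92, 94, 137, 142, 131, 166, 156, 136, 101, 79, 131, 71, 73, 76, 74, 72, 70, 70, 70, 68, 66, 64, 64, 65, 67, 69, 71, 71, 73, 77, 87, 89, 89, 88, 89, 88, 88, 88]
col260 [135, 135, 137, 137, 139, 139, 134, 125, 79, 82, 81, 124, 177, 200, 212, 216, 223, 227, 184, 191, 220, 219, 219, 220, 219]
```

Call:
arm_command --series "0 0 0.5 0 255;2 0 0 0 255;2 0 0 0 255;2 0 0 0 255;2 0 0 0 255;0 0 0 0 255;0 0 0 0 255"

```text
time_s: 17.7
tool_pos: [0.4265, -0.0683, 0.0492]
tool_rot: [-180.0, -0.5, -16.0]
force: [8.7, -3.3, -0.8]
grip_width: 0.0234
grasp_force: 55.0
```

Call:
arm_command --series "2 0 0 0 255;2 0 0 0 255;2 0 0 0 255;1 0 0 0 255;0 0 0 0 255;0 0 0 0 255"

```text
time_s: 18.2
tool_pos: [0.4279, -0.0691, 0.0467]
tool_rot: [180.0, 0.1, -16.0]
force: [-1.7, 1.0, 1.2]
grip_width: 0.0232
grasp_force: 55.0
```

```bash
python3 -c "
from m import *
look('w10')"
```

```text
t 18.2 TCP [118.1   0.6  46.7] rot [ 1.7998e+02  1.4000e-01 -1.5960e+01] F [-1.73  1.03  1.25] T [ 0.03  0.31 -0.06] bend [38.6  0.5 66.1] [[259.2  90. ]]
267 rows60-140 [105, 95, 85, 68, 59, 52, 83, 80, 80, 81, 79, 78, 77, 76, 88, 136, 133, 132, 134, 136, 136, 119, 78, 81, 83, 83, 84, 84, 85, 84, 89, 94, 95, 95, 87, 84, 85, 86, 84, 84, 84, 80, 123, 182, 203, 211, 232, 233, 222, 204, 189, 165, 128, 77, 99, 99, 100, 85, 89, 88, 90, 90, 91, 91, 86, 94, 156, 149, 148, 144, 142, 141, 139, 144, 148, 149, 155, 156, 159, 160]
252 rows60-140 [107, 95, 87, 68, 58, 50, 92, 91, 88, 84, 83, 80, 80, 79, 79, 78, 77, 76, 77, 76, 76, 75, 100, 132, 139, 137, 139, 130, 124, 127, 128, 129, 129, 132, 131, 132, 133, 131, 133, 132, 133, 131, 139, 163, 179, 187, 208, 209, 192, 103, 154, 133, 97, 65, 73, 73, 74, 73, 71, 72, 72, 72, 72, 72, 73, 76, 74, 74, 74, 71, 71, 71, 69, 68, 67, 67, 66, 68, 69, 70]
col260 [80, 79, 77, 87, 139, 137, 125, 74, 77, 76, 74, 104, 164, 199, 212, 217, 221, 225, 224, 223, 222, 222, 222, 222, 222]
```

Call:
arm_command --series "0 0 0 0 255;0 0 0 0 255;0 0 0 0 255;0 0 0 0 255"

```text
time_s: 18.63
tool_pos: [0.4291, -0.0694, 0.0469]
tool_rot: [180.0, 0.0, -16.0]
force: [-1.1, 1.3, 0.4]
grip_width: 0.0239
grasp_force: 55.0
```

```bash
python3 -c "
from m import *
o,w,s,C=look('w11')
print(np.round(o['qpos'],1))
g=w.min(2);print('col232',g[40:130,232].tolist())
S=cam('side')
for x in (-10,-5,0,5,10): 
  p=J0+ex*x/1000+np.array([0,0,.055]); print(x,px(C,[p]),px(S,[p]))"
```

```text
t 18.6333 TCP [116.9   0.5  46.9] rot [ 1.7999e+02  1.0000e-02 -1.5970e+01] F [-1.12  1.3   0.45] T [ 0.06  0.09 -0.01] bend [37.5  0.5 66.5] [[259.2  90. ]]
267 rows60-140 [108, 108, 106, 97, 86, 73, 57, 53, 79, 81, 81, 79, 78, 78, 77, 75, 92, 134, 135, 134, 135, 136, 137, 116, 79, 80, 82, 81, 82, 83, 84, 85, 92, 96, 95, 96, 97, 87, 84, 86, 86, 85, 84, 83, 89, 160, 191, 209, 219, 235, 232, 219, 104, 185, 152, 101, 98, 99, 98, 86, 89, 89, 89, 91, 92, 90, 88, 97, 156, 150, 147, 144, 143, 141, 140, 143, 149, 151, 154, 158]
252 rows60-140 [111, 112, 110, 100, 90, 73, 56, 51, 85, 90, 87, 84, 84, 80, 80, 80, 79, 79, 79, 78, 78, 78, 77, 77, 73, 110, 139, 128, 122, 125, 127, 127, 128, 128, 131, 133, 133, 133, 134, 132, 132, 132, 133, 133, 121, 150, 169, 184, 196, 213, 197, 178, 90, 152, 121, 71, 71, 73, 73, 74, 73, 73, 72, 72, 73, 75, 74, 76, 75, 76, 74, 73, 70, 70, 70, 68, 66, 66, 65, 68]
col260 [82, 80, 79, 78, 78, 91, 132, 138, 137, 116, 71, 109, 171, 199, 213, 219, 221, 226, 224, 222, 223, 221, 222, 222, 222]
[  26.8    3.1  -21.4  123.     1.4   54.1 -101.4]
col232 [85, 180, 170, 188, 208, 217, 220, 227, 232, 219, 202, 195, 201, 203, 202, 202, 202, 202, 203, 202, 203, 202, 202, 203, 202, 202, 203, 202, 203, 202, 204, 203, 203, 203, 203, 203, 202, 203, 202, 203, 202, 203, 203, 202, 203, 203, 203, 203, 203, 203, 204, 204, 202, 209, 222, 229, 230, 226, 220, 210, 201, 191, 179, 160, 136, 109, 82, 85, 87, 87, 87, 86, 87, 88, 86, 85, 87, 87, 86, 86, 86, 111, 111, 157, 154, 154, 151, 152, 150, 151]
-10 [[258.19653568 -13.97592867]] [[248.20644395 297.6605276 ]]
-5 [[258.19372531  -2.45144016]] [[245.88237087 297.3297084 ]]
0 [[258.19107904   8.98863231]] [[243.56112903 296.99904966]]
5 [[258.18858971  20.33465114]] [[241.24272938 296.66855384]]
10 [[258.18625052  31.57808682]] [[238.92718276 296.33822339]]
```

Call:
arm_command --series "0 0 -1 0 255;1.5 0 0 0 255;1.5 0 0 0 255;1 0 0 0 255;1 0 0 0 255;0 0 0 0 255;0 0 0 0 255;0 0 0 0 255;0 0 0 0 255"

```text
time_s: 19.48
tool_pos: [0.4339, -0.0707, 0.048]
tool_rot: [180.0, 0.0, -16.0]
force: [0.6, 0.1, -1.0]
grip_width: 0.0234
grasp_force: 55.0
```

```bash
python3 -c "
from m import *
o,w,s,C=look('w12')
for r in (108,110,112,114,116,118,120): print(r,jig(onz(C,(267,r),.0635)))
for r in (92,96,100,104,108): print(r,jig(onz(C,(260,r),.066)))"
```

```text
t 19.4833 TCP [111.9   0.5  48. ] rot [179.99   0.   -15.97] F [ 0.61  0.14 -1.  ] T [ 0.06 -0.03 -0.01] bend [32.5  0.5 67.6] [[259.2  90. ]]
267 rows60-140 [197, 201, 133, 107, 108, 109, 110, 109, 110, 108, 109, 105, 97, 85, 67, 61, 70, 81, 80, 82, 81, 80, 80, 76, 107, 136, 135, 134, 136, 136, 137, 104, 79, 82, 82, 84, 83, 85, 85, 85, 94, 98, 97, 98, 88, 84, 87, 86, 86, 87, 86, 84, 98, 100, 85, 83, 164, 196, 211, 222, 239, 230, 217, 191, 182, 149, 89, 88, 90, 91, 92, 92, 91, 88, 104, 158, 151, 150, 147, 144]
252 rows60-140 [110, 111, 110, 111, 111, 111, 110, 110, 110, 111, 110, 108, 97, 87, 67, 59, 73, 92, 90, 87, 84, 82, 81, 81, 79, 76, 74, 72, 71, 73, 74, 72, 71, 112, 125, 126, 126, 126, 126, 128, 131, 130, 133, 134, 133, 134, 133, 132, 127, 127, 128, 129, 68, 71, 72, 76, 149, 168, 179, 190, 208, 195, 173, 118, 105, 86, 63, 74, 72, 73, 72, 73, 73, 76, 74, 76, 76, 74, 72, 72]
col260 [111, 110, 96, 84, 68, 61, 70, 87, 84, 82, 76, 111, 174, 201, 214, 220, 224, 228, 226, 224, 224, 224, 224, 224, 224]
108 [40.5  4.2 63.5]
110 [41.5  4.2 63.5]
112 [42.4  4.2 63.5]
114 [43.3  4.2 63.5]
116 [44.3  4.2 63.5]
118 [45.2  4.2 63.5]
120 [46.1  4.2 63.5]
92 [33.3  0.8 66. ]
96 [35.1  0.8 66. ]
100 [36.9  0.8 66. ]
104 [38.7  0.8 66. ]
108 [40.5  0.8 66. ]
```

Call:
arm_command --series "1.5 0 0 0 255;1.5 0 0 0 255;0 0 0 0 255;0 0 -2 0 255;0 0 -3 0 255;0 0 -4 0 255;0 0 -4 0 255;0 0 0 0 255"

```text
time_s: 20.25
tool_pos: [0.4376, -0.0717, 0.0621]
tool_rot: [180.0, -0.1, -16.0]
force: [0.9, 0.3, -0.2]
grip_width: 0.0238
grasp_force: 55.0
```

```bash
python3 -c "
from m import *
o,w,s,C=look('w13')"
```

```text
t 20.25 TCP [108.    0.4  62.1] rot [ 1.800e+02 -1.100e-01 -1.597e+01] F [ 0.86  0.29 -0.16] T [ 0.02 -0.08 -0.  ] bend [28.6  0.4 81.9] [[259.2  90. ]]
267 rows60-140 [215, 221, 226, 235, 230, 210, 194, 180, 159, 130, 99, 113, 109, 110, 110, 110, 110, 110, 110, 110, 103, 93, 77, 55, 70, 82, 80, 79, 78, 78, 76, 72, 119, 136, 136, 136, 140, 138, 94, 78, 82, 84, 83, 86, 86, 87, 87, 86, 98, 99, 85, 87, 87, 87, 87, 88, 86, 85, 100, 86, 86, 85, 94, 173, 201, 217, 228, 236, 223, 205, 182, 147, 86, 90, 92, 93, 90, 86, 105, 155]
252 rows60-140 [224, 233, 232, 217, 198, 182, 165, 138, 92, 107, 112, 111, 111, 110, 111, 111, 111, 112, 110, 111, 106, 94, 77, 55, 75, 90, 87, 79, 76, 75, 74, 74, 75, 73, 73, 73, 73, 73, 72, 69, 117, 124, 127, 128, 127, 128, 129, 129, 134, 133, 128, 128, 127, 128, 130, 70, 71, 74, 72, 72, 74, 72, 72, 91, 98, 105, 149, 140, 129, 120, 106, 77, 68, 72, 74, 73, 74, 74, 76, 75]
col260 [121, 121, 121, 120, 88, 111, 111, 111, 111, 110, 103, 116, 169, 206, 182, 188, 232, 237, 184, 194, 228, 225, 224, 225, 224]
```

Call:
arm_command --series "0 0 -3 0 255;0 0 -4 0 255;0 0 -5 0 255;0 0 -10 0 255;0 0 -20 0 255;0 0 -25 0 255;0 0 -25 0 255;0 0 -6 0 255;0 0 0 0 255"

```text
time_s: 21.1
tool_pos: [0.4386, -0.0718, 0.1617]
tool_rot: [180.0, -0.3, -16.0]
force: [-0.5, 0.2, -2.1]
grip_width: 0.0235
grasp_force: 55.0
```

```bash
python3 -c "
from m import *
o=telemetry.get_obs();C=cam('wrist',o);w=cams.read_camera('wrist');cv2.imwrite('pics/w14.png',w);print(o['tool_pos'],o['force'])
g=w.min(2)
S=cam('side')
for z in (0,):
  for nm,x,zz in (('wire hooked',46.5,63.5),('wire free',-1,88)):
    p=J0+ex*x/1000+np.array([0,0,zz/1000]); print(nm,px(C,[p]),px(S,[p]))
r0=int(px(C,[J0+ex*.0465+np.array([0,0,.0635])])[0,1])
for c in (262,266,250,254): print(c,r0-15,g[max(r0-15,0):r0+15,c].tolist())"
```

```text
[ 0.43859507 -0.07182157  0.16166505] [-0.49354848  0.23921808 -2.06283361]
wire hooked [[258.69728348 121.22009284]] [[221.85059131 291.84871659]]
wire free [[258.71776947  57.36207991]] [[243.52321414 288.85895993]]
262 106 [199, 200, 199, 199, 199, 199, 199, 200, 200, 199, 198, 200, 199, 200, 199, 199, 199, 198, 199, 196, 198, 197, 198, 197, 198, 198, 197, 197, 197, 197]
266 106 [94, 94, 96, 89, 88, 90, 90, 90, 89, 87, 85, 98, 163, 188, 204, 229, 215, 184, 137, 81, 87, 86, 100, 154, 148, 146, 144, 139, 139, 142]
250 106 [138, 139, 140, 142, 147, 149, 150, 149, 150, 144, 150, 150, 182, 204, 221, 236, 212, 164, 96, 153, 154, 152, 154, 150, 85, 91, 90, 104, 151, 142]
254 106 [163, 163, 163, 163, 163, 163, 163, 163, 163, 163, 164, 163, 162, 162, 163, 164, 164, 164, 164, 164, 163, 163, 165, 165, 166, 166, 166, 165, 164, 163]
```

The outer wire is at row 121, exactly where a hooked end should be, and the puller is out. I'm laying it back near its first place.

Call:
arm_command --series "5.2 -24.5 0 0 255;5.2 -24.5 0 0 255;5.2 -24.5 0 0 255;5.2 -24.5 0 0 255;5.2 -24.5 0 0 255;5.2 -24.5 0 0 255;5.2 -24.5 0 0 255;5.2 -24.5 0 0 255;5.2 -24.5 0 0 255;5.2 -24.5 0 0 255;5.2 -24.5 0 0 255;5.2 -24.5 0 0 255;5.2 -24.5 0 0 255;5.2 -24.5 0 0 255;0 0 0 0 255;0 0 0 0 255"

```text
time_s: 22.48
tool_pos: [0.5996, 0.2397, 0.1564]
tool_rot: [179.9, 0.2, -15.8]
force: [0.3, -0.5, -2.2]
grip_width: 0.0237
grasp_force: 55.0
```

Call:
arm_command --series "0 0 25 0 255;0 0 25 0 255;0 0 25 0 255;0 0 25 0 255;0 0 20 0 255;0 0 14 0 255;0 0 8 0 255;0 0 5 0 255;0 0 3 0 255;0 0 2 0 255;0 0 1 0 255;0 0 0 0 255;0 0 0 0 255"

```text
time_s: 23.57
tool_pos: [0.6017, 0.2384, 0.0068]
tool_rot: [-180.0, -0.1, -16.0]
force: [-0.2, -0.1, -1.2]
grip_width: 0.0235
grasp_force: 55.0
```

Touching the bench (the weight is partly borne). I'm releasing, retreating and checking.

Call:
arm_command --series "0 0 0.5 0 255;0 0 0 0 255;0 0 0 0 60;0 0 0 0 60;0 0 0 0 60;0 0 0 0 60;0 0 0 0 60;0 0 0 0 0;0 0 0 0 0;0 0 -10 0 0;0 0 -25 0 0;0 0 -30 0 0;0 0 -30 0 0;0 0 -30 0 0;0 0 -30 0 0;0 0 -20 0 0;0 0 0 0 0;0 0 0 0 0"

```text
time_s: 25.07
tool_pos: [0.6019, 0.2388, 0.1828]
tool_rot: [-179.9, -0.2, -16.0]
force: [-0.1, -0.8, -2.0]
grip_width: 0.0871
grasp_force: 0.0
```

```bash
python3 -c "
from m import *
o=telemetry.get_obs();C=cam('wrist',o);w=cams.read_camera('wrist');cv2.imwrite('pics/w15.png',w);t=cams.read_camera('top');s=cams.read_camera('side');cv2.imwrite('pics/t15.png',t)
print(o['tool_pos'],o['force'],o['grip_width'])
h=cv2.cvtColor(w,cv2.COLOR_BGR2HSV); m=((h[...,0]<14)&(h[...,1]>110)&(w.max(2)<140)&(w.max(2)>40)).astype(np.uint8); m[215:]=0
n,l,st,ce=cv2.connectedComponentsWithStats(m); i=1+st[1:,4].argmax(); print(st[i],ce[i])
ys,xs=np.nonzero(l==i); r=cv2.minAreaRect(np.c_[xs,ys].astype(np.float32)); print(np.round([onz(C,p,.036) for p in cv2.boxPoints(r)],4))
S=cam('side'); b=cv2.imread('pics/w11s.png')
# bystanders/jig in the side view: hooked frame vs now
d=cv2.absdiff(s,cv2.imread('pics/side.png')).max(2)
for nm,(u,v) in dict(clamp=(181,259),valve=(325,254),ring=(302,203)).items(): print(nm,d[v-14:v+14,u-18:u+18].mean())
T=cam('top'); g=t.min(2)
for nm,x,zz in (('hooked eye',31.5,63.5),('free eye',-14,86)):
  p=J0+ex*x/1000+np.array([0,0,zz/1000]); u,v=px(S,[p])[0].astype(int); print(nm,(u,v),d[v-6:v+6,u-6:u+6].mean())"
```

```text
[0.60189939 0.23878606 0.18277794] [-0.14961243 -0.76376915 -2.02276767] 0.08708002666590879
[ 249  164   22   51 1041] [259.47166186 189.83285303]
[[0.6187 0.2451 0.036 ]
 [0.6127 0.224  0.036 ]
 [0.5594 0.2387 0.036 ]
 [0.5657 0.2607 0.036 ]]
clamp 11.114087301587302
valve 9.796626984126984
ring 11.828373015873016
hooked eye (np.int64(228), np.int64(292)) 19.833333333333332
free eye (np.int64(249), np.int64(290)) 22.78472222222222
```

```bash
python3 -c "
from h import *
print(env.sign_off())"
```

```text
the job is handed in; nothing more can be done
None
```

The job is handed in, though the hand-in returned no verdict: by my last measurements the spring's end is hooked over the pin (clamped about 9 mm out from the slot's middle), and the brown puller is released on the bench near its first place, clear of the jig.

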